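# Draw the next filler panel from the magazine

## Task

Two magazines on the bench hold stacks of bare aluminium filler panels. From the one with the narrow panels, pull the lowest panel, which pokes out at the front, straight out through the gate and lay it flat and lengthwise inside the low dark steel tray, then let go. The rest of that stack must stay in the magazine and settle down, and the wide panels stay as they are.

Things in the scene. Friction and masses are not known exactly. Their poses are not given: they have to be found in the camera images.
- panel_low_mid (a point): centre (half-way up) of the lowest narrow panel: a bare aluminium plate 140 x 40 x 8 mm, about 60 g, long along its x axis, with a screw hole near each end. It lies level on the magazine floor with its centre about 36 mm over the bench; its front end (-x, 70 mm from this point) pokes 44 to 52 mm out of the magazine, free above, below and beside. It slides easily (a few newtons, with the stack resting on it).
- panel_next_mid (a point): centre of the second narrow panel, same size, lying on the lowest one wholly inside the magazine; it drops by 8 mm to the floor when the lowest is gone
- panel_top_mid (a point): centre of the fourth and uppermost narrow panel, same size
- narrow_magazine: grey magazine of the narrow panels, fixed, 152 x 55 mm in plan at the foot, 76 mm high; origin at the centre of its underside, x along its length, its open gate at the -x end (toward the robot). Floor 32 mm over the bench, side guides with 1.5 mm of play each side, closed at the rear; front corner posts at x = -76 to -72 mm begin 12 mm over the floor, so that only the lowest panel can be drawn out, along -x. A panel is clear of it when its centre is beyond x = -146 mm.
- wide_low_mid (a point): centre of the lowest wide panel: 140 x 62 x 8 mm, poking out in the same way from the other magazine, which is of the same make but 77 mm wide; the two magazines may stand either way round, left or right
- tray: low open dark steel tray, fixed, 188 x 138 mm outside, long along its x axis, which points roughly away from the robot; origin at the centre of its underside; inside 180 x 130 mm, floor 3 mm thick, rim 8 mm high

How it is judged:
By the outcome, as a careful person would: the job done as asked, in the order asked, and still so for the second after the job is handed in, with the robot touching nothing.
It also fails if it takes over 32 s, if anything falls off the work surface, if the arm or the gripper's body presses on something with over 40 N, if the wrist force passes 120 N, or if a joint passes its speed limit or range.

## Robot

A 6-joint arm with a two-finger parallel gripper is mounted at the origin on a cart in front of the work surface, level with it; the furniture and walls round the work are solid. World frame = base frame: x ahead of the robot, y to its left, z up, the work surface at z = 0. Lengths are in m, angles in rad, forces in N, time in s.
With the tool pointing down it reaches from about 0.375 to 0.9 m from the base axis. Payload 3.1 kg.
Tool frame: the origin (TCP) lies midway between the tips of the shut fingers; the grasp point (between the pads) lies grip_point_offset behind it (grip_point_offset is the distance from the TCP to the grasp point, in m); y points along the fingers, z is the direction in which the jaws open and shut, and the axes are right-handed (so a half turn about y gives the same grasp; the last joint's range is limited). The gripper opens to 87 mm and grips with 3 to 60 N. Pads are 19 mm wide; open, the fingers measure 117 mm over their backs; the gripper's body (75 mm by 190 mm) begins 51 mm behind the grasp point.
Start: joints at [1.157, 0.527, 1.433, -0, 1.181, -0.178], TCP at [0.146, 0.608, 0.223] pointing down, gripper open.
Joint ranges: [-3.08, 3.08], [-0.75, 2.2], [0.22, 2.44], [-1.43, 4.57], [0, 2.65], [-2.85, 2.85]. Speed limits (rad/s): [2.79, 2.79, 3.14, 3.14, 3.14, 3.14].

## Interface

Orientations are given as a unit quaternion [x, y, z, w].
In Python, from rig import * gives the robot as it stands.
- The arm moves only by the tool jog_arm, never from a script. Its argument "increments" is a list that holds one entry, the list of rows, each a list of 7 numbers: the turn, a rotation vector about the world's x, y, z in degrees, then the shift along the world's x, y, z in m, then the closure, from -1 (fully open) to 1 (shut), so that 0 is half open. In form: [[[rx, ry, rz, x, y, z, jaw], ...]]. A call has 1 to 8 rows; each row is the pose to reach, as a shift and turn from the pose measured when the call began; what a row does not reach only later rows make up. A row lasts 1/10 s, in which the tool goes at most 50 mm and 8.59 degrees, less where a joint would pass 70% of its speed; a pose out of reach is approached as far as the arm can. A call with a gripper value outside its range is refused whole. The fingers move at their own pace and stop on an object; "squeeze" is the grip in N (left out, the last holds). Time passes only in rows, so rows that repeat a pose let the fingers close. It gives the time, the measured TCP pose, the force and the opening at its end, in the units of the state.
- get_obs(): the state, without advancing time (a new reading comes with each control period).
- camera(name): name is "scene" or "top" or "wrist"; returns the picture (400x640x3 uint8, red, green, blue); there is no depth.
- camera_info(name): a dict with "K" (3x3 intrinsics, pixels), "R" (3x3) and "t" (3): a world point X has camera coordinates R X + t. Camera axes: x right, y down, z forward; pixel columns grow to the right and rows downward; lengths in m; the calibration is good to about 2 mm. The wrist camera is an equidistant fisheye: a pixel r from the principal point sees the ray r / f radians off the axis. A picture is of the moment at which its call begins: read the wrist's pose just before it. camera_info takes no time and is no camera call; for the wrist camera it gives the pose at the moment of the call.
- hand_in(): hands the job in, once; it reports no verdict.
The state is a dict: "time": time; "q": joint angles; "joint_velocities": joint speeds; "joint_torque": joint torques, N m; "position": TCP position; "tool_rot": TCP orientation; "ft_force": force on the tool from outside, world axes, zero at the start; "moment": the same for the moment, N m; "grip_width": finger opening in m.
Only numpy, scipy, OpenCV 4.12 (cv2) and the standard library are available. Lean on these libraries where they do the work, as an engineer would, in place of code of your own. Each camera call takes 0.05 s, during which the arm holds its last target.

## Working session

There is one attempt and no reset: what is moved stays moved. The work goes in short steps, Python scripts to look and compute and a tool call to move; the robot and the scene stay as the last step left them, time stands still between calls to the robot, and variables do not carry over. Pictures are saved under pics/ and viewed, and the job is handed in when it is done.

Besides the shell and the picture viewer there is one more tool, called after ">>>" by a JSON object that holds its "name" and its "arguments", one argument or row to a line. jog_arm: Moves the arm, as the interface text tells. Its arguments: {"type":"object","properties":{"increments":{"type":"array","items":{"type":"array","items":{"type":"array","items":{"type":"number"}}}},"squeeze":{"type":"number"}},"required":["increments"]}

```bash
ls; mkdir -p pics
python3 - <<'E'
from rig import *
import cv2
o=get_obs()
print(o)
try: print(grip_point_offset)
except Exception as e: print(e)
for n in ("scene","top"):
    i=camera_info(n); print(n,i)
    cv2.imwrite(f"pics/{n}0.png",camera(n)[:,:,::-1])
E
```

```text
pics
{'time': 0.0, 'q': array([ 1.15649386e+00,  5.28489463e-01,  1.43388376e+00, -5.23456367e-06,
        1.18137882e+00, -1.78521603e-01]), 'joint_velocities': array([-0.00033497,  0.00054237, -0.00070637,  0.00212349, -0.00072673,
        0.0006131 ]), 'joint_torque': array([ 3.31017209e-04, -4.40035987e+01, -1.76597482e+01,  6.32011145e-02,
        5.79392700e-02, -1.64493131e-04]), 'position': array([0.14569294, 0.60704146, 0.22156321]), 'tool_rot': array([ 0.70292907, -0.08338878,  0.08294605, -0.70146774]), 'ft_force': array([0.63770699, 0.61955288, 0.06620769]), 'moment': array([ 0.02483356, -0.00761558,  0.03662502]), 'grip_width': 0.08698793838892015}
0.0187
scene {'K': array([[474.1707805 ,   0.        , 317.81328185],
       [  0.        , 474.1707805 , 193.66462251],
       [  0.        ,   0.        ,   1.        ]]), 'R': array([[ 0.57096695, -0.82089289, -0.01147178],
       [-0.44674772, -0.29894859, -0.84323556],
       [ 0.68877661,  0.48658463, -0.53742179]]), 't': array([-0.52967138,  0.21067665,  0.64874519])}
top {'K': array([[395.77386933,   0.        , 319.40999119],
       [  0.        , 395.77386933, 200.92898238],
       [  0.        ,   0.        ,   1.        ]]), 'R': array([[ 1.32366856e-02, -9.99907683e-01,  3.06836579e-03],
       [-9.85138592e-01, -1.35666023e-02, -1.71224712e-01],
       [ 1.71250532e-01, -7.56317887e-04, -9.85227224e-01]]), 't': array([-0.26351893,  0.55871838,  0.81226231])}
```

View pics/scene0.png

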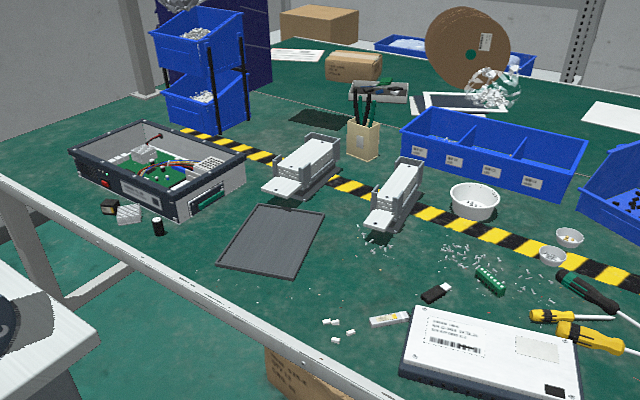

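View pics/top0.png

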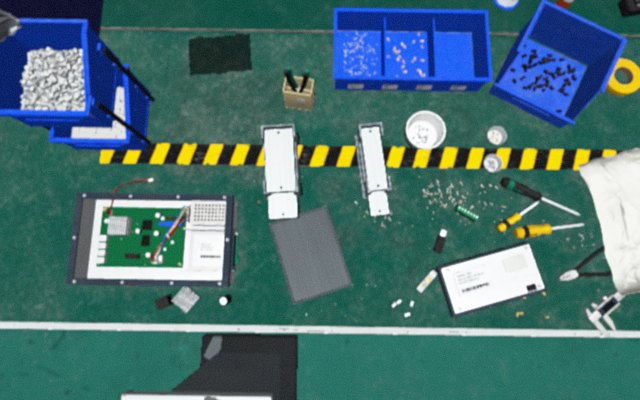

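The narrow magazine is the right one (top px about 372,155, with its panel's front end near 378,205). The wide one is at 282,160, and the tray is centred near 311,254. I'll zoom in on these.

Run:
```python
import cv2
a=cv2.imread("pics/top0.png"); 
cv2.imwrite("pics/z1.png",cv2.resize(a[110:230,330:430],None,fx=5,fy=5,interpolation=cv2.INTER_CUBIC))
cv2.imwrite("pics/z2.png",cv2.resize(a[195:310,255:365],None,fx=5,fy=5,interpolation=cv2.INTER_CUBIC))
b=cv2.imread("pics/scene0.png"); 
cv2.imwrite("pics/z3.png",cv2.resize(b[145:250,345:445],None,fx=5.5,fy=5.5,interpolation=cv2.INTER_CUBIC))
```

```text
(no output)
```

View pics/z1.png

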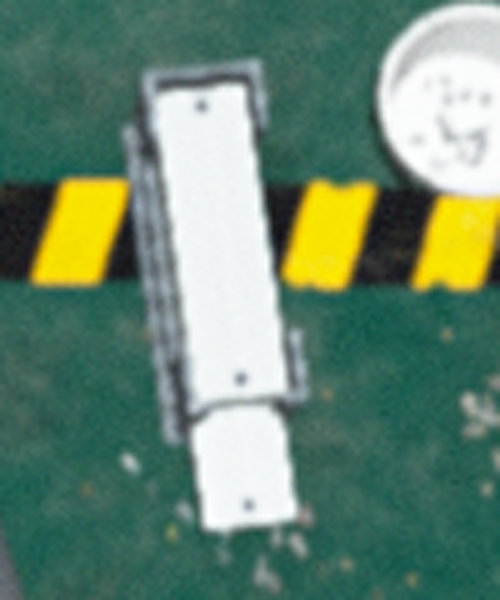

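View pics/z2.png

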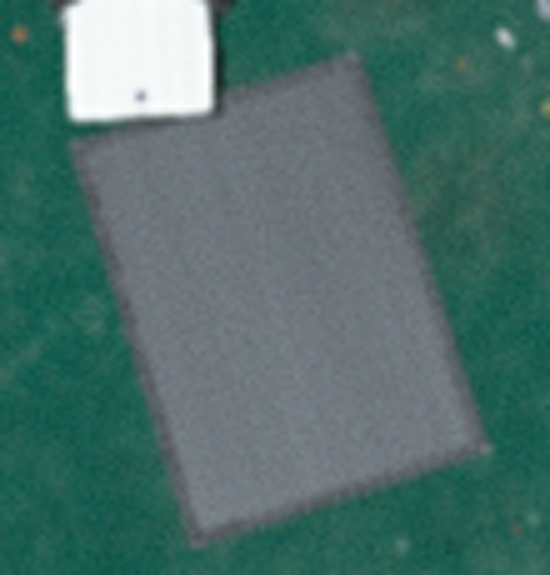

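View pics/z3.png

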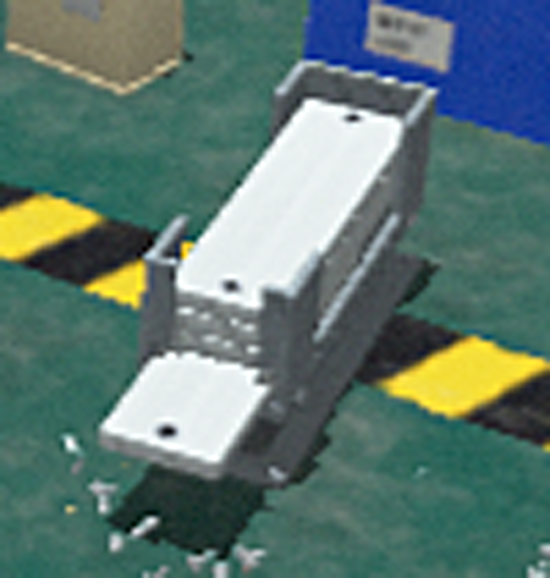

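```bash
cat > h.py <<'E'
from rig import *
import numpy as np, cv2
def cast(name,px,z,info=None):
    i=info or camera_info(name); R,t,K=i["R"],i["t"],i["K"]
    d=R.T@np.linalg.inv(K)@np.array([px[0],px[1],1.]); c=-R.T@t
    return c+d*(z-c[2])/d[2]
E
python3 - <<'E'
from h import *
f=lambda u,v,ox,oy,s:(ox+(u+.5)/s-.5,oy+(v+.5)/s-.5)
T=lambda u,v,z:cast("top",f(u,v,330,110,5),z)
Tr=lambda u,v,z:cast("top",f(u,v,255,195,5),z)
S=lambda u,v,z:cast("scene",f(u,v,345,145,5.5),z)
def ang(a,b): d=b-a; return np.degrees(np.arctan2(d[1],d[0])),np.linalg.norm(d)
a,b=T(203,529,.04),T(297,520,.04); print("front corners top",a,b,(a+b)/2,ang(b,a))
h=T(248,505,.04);print("front hole top",h)
p,q=T(240,378,.064),T(201,105,.064);print("top holes",p,q,(p+q)/2,ang(p,q))
a,b=S(101,437,.04),S(222,465,.04); print("front corners scene",a,b,(a+b)/2,ang(b,a))
print("hole scene",S(167,431,.04))
p,q=S(231,286,.064),S(352,118,.064);print("top holes scene",p,q,(p+q)/2,ang(p,q))
c=[Tr(*x,.008) for x in((354,53),(488,449),(195,545),(75,143))]
print("tray",np.round(c,4),np.mean(c,0)); print(ang(c[1],c[0]),ang(c[2],c[3]),ang(c[1],c[2]))
# tray by mask
im=cv2.imread("pics/top0.png");hsv=cv2.cvtColor(im,cv2.COLOR_BGR2HSV)
m=((hsv[...,1]<70)&(hsv[...,2]>60)&(hsv[...,2]<150)).astype(np.uint8)
m[:,:255]=0;m[:,365:]=0;m[:195]=0;m[312:]=0
m=cv2.morphologyEx(m,cv2.MORPH_OPEN,np.ones((3,3)))
cs=max(cv2.findContours(m,0,2)[0],key=cv2.contourArea);bx=cv2.boxPoints(cv2.minAreaRect(cs));print(bx)
w=[cast("top",x,.008) for x in bx];print(np.round(w,4),np.mean(w,0))
E
```

```text
front corners top [ 0.53316901 -0.36730661  0.04      ] [ 0.53770025 -0.4084547   0.04      ] [ 0.53543463 -0.38788066  0.04      ] (np.float64(96.2841122808966), np.float64(0.04139682628613593))
front hole top [ 0.54403729 -0.38710552  0.04      ]
top holes [ 0.59561649 -0.38066773  0.064     ] [ 0.71843389 -0.36493547  0.064     ] [ 0.65702519 -0.3728016   0.064     ] (np.float64(7.299533614653136), np.float64(0.12382090437727819))
front corners scene [ 0.52877575 -0.37199948  0.04      ] [ 0.53685956 -0.40995776  0.04      ] [ 0.53281765 -0.39097862  0.04      ] (np.float64(102.02241435730518), np.float64(0.03880952620875321))
hole scene [ 0.54297113 -0.38744344  0.04      ]
top holes scene [ 0.59414303 -0.38098631  0.064     ] [ 0.71621895 -0.36488839  0.064     ] [ 0.65518099 -0.37293735  0.064     ] (np.float64(7.512142615953206), np.float64(0.12313275095210839))
tray [[ 0.5596 -0.2697  0.008 ]
 [ 0.384  -0.3306  0.008 ]
 [ 0.3413 -0.2027  0.008 ]
 [ 0.5167 -0.1443  0.008 ]] [ 0.45040274 -0.23682322  0.008     ]
(np.float64(19.098394162397444), np.float64(0.1858682016014184)) (np.float64(18.421930386018698), np.float64(0.18491367597954536)) (np.float64(108.45910757039356), np.float64(0.1347711602328279))
[[267.3224  222.32188]
 [327.25482 203.67624]
 [352.73975 285.59204]
 [292.8073  304.2377 ]]
[[ 0.5187 -0.1391  0.008 ]
 [ 0.5632 -0.2739  0.008 ]
 [ 0.3814 -0.3317  0.008 ]
 [ 0.3399 -0.201   0.008 ]] [ 0.45079563 -0.23644     0.008     ]
```

Run:
```python
from h import *
from scipy.spatial.transform import Rotation as Ro
o=get_obs();R=Ro.from_quat(o["tool_rot"]).as_matrix();print(np.round(R,3))
print("jaw az",np.degrees(np.arctan2(R[1,2],R[0,2])),"x az",np.degrees(np.arctan2(R[1,0],R[0,0])), "q1deg",np.degrees(o["q"][[0,5]]))
f=lambda u,v,ox,oy,s:(ox+(u+.5)/s-.5,oy+(v+.5)/s-.5)
for p in((215,115),(70,121),(140,95)): print(cast("top",f(*p,255,195,5),.04))
```

```text
[[ 0.972 -0.001  0.234]
 [-0.234 -0.002  0.972]
 [-0.    -1.    -0.002]]
jaw az 76.48781276789695 x az -13.512225614995751 q1deg [ 66.26235245 -10.22518756]
[ 0.52616611 -0.2088868   0.04      ]
[ 0.52267001 -0.14576603  0.04      ]
[ 0.5345215  -0.17592987  0.04      ]
```

>>> {"name": "jog_arm", "arguments": {
  "increments": [
    [[0, 0, 4, 0.27, -0.36, 0, -1], [0, 0, 8, 0.27, -0.36, 0, -1], [0, 0, 12, 0.27, -0.36, 0, -1], [0, 0, 16, 0.27, -0.36, 0, -1], [0, 0, 20.9, 0.27, -0.36, 0, -1], [0, 0, 20.9, 0.27, -0.36, 0, -1], [0, 0, 20.9, 0.27, -0.36, 0, -1], [0, 0, 20.9, 0.27, -0.36, 0, -1]]
  ]
}}

```text
time: 0.9
position: [0.3862, 0.2856, 0.2216]
tool_rot: [0.706, 0.045, -0.046, -0.705]
ft_force: [0.7, 0.0, 0.1]
grip_width: 0.0869
```

>>> {"name": "jog_arm", "arguments": {
  "increments": [
    [[0, 0, 0, 0.12, -0.4, 0, -1], [0, 0, 0, 0.12, -0.4, 0, -1], [0, 0, 0, 0.12, -0.4, 0, -1], [0, 0, 0, 0.12, -0.4, 0, -1], [0, 0, 0, 0.12, -0.4, 0, -1], [0, 0, 0, 0.12, -0.4, 0, -1], [0, 0, 0, 0.12, -0.4, 0, -1], [0, 0, 0, 0.12, -0.4, 0, -1]]
  ]
}}

```text
time: 1.7
position: [0.5006, -0.0977, 0.2214]
tool_rot: [0.706, 0.045, -0.046, -0.705]
ft_force: [0.9, 0.9, -0.2]
grip_width: 0.0871
```

To (0.555, -0.386, 0.12).

>>> {"name": "jog_arm", "arguments": {
  "increments": [
    [[0, 0, 0, 0.054, -0.288, -0.06, -1], [0, 0, 0, 0.054, -0.288, -0.06, -1], [0, 0, 0, 0.054, -0.288, -0.06, -1], [0, 0, 0, 0.054, -0.288, -0.06, -1], [0, 0, 0, 0.054, -0.288, -0.1, -1], [0, 0, 0, 0.054, -0.288, -0.1, -1], [0, 0, 0, 0.054, -0.288, -0.1, -1], [0, 0, 0, 0.054, -0.288, -0.1, -1]]
  ]
}}

```text
time: 2.5
position: [0.5534, -0.3869, 0.1189]
tool_rot: [-0.705, -0.043, 0.046, 0.706]
ft_force: [-0.4, 1.2, -0.3]
grip_width: 0.0871
```

Run:
```python
from h import *
from scipy.spatial.transform import Rotation as Ro
o=get_obs();R=Ro.from_quat(o["tool_rot"]).as_matrix()
print(o["time"],o["position"],"jaw az",np.degrees(np.arctan2(R[1,2],R[0,2])),o["q"])
i=camera_info("wrist");print(i)
cv2.imwrite("pics/w1.png",camera("wrist")[:,:,::-1])
```

```text
2.5 [ 0.5534074  -0.38694574  0.11885393] jaw az 97.20843543623917 [-7.74563730e-01  7.13386002e-01  1.38043849e+00 -1.90394207e-03
  1.05091130e+00 -2.47022488e+00]
{'K': array([[309.70691629,   0.        , 315.26467687],
       [  0.        , 309.70691629, 200.25784912],
       [  0.        ,   0.        ,   1.        ]]), 'R': array([[-0.12528324,  0.9921201 ,  0.00135164],
       [ 0.96043531,  0.12094035,  0.25087335],
       [ 0.24873303,  0.03272839, -0.96801897]]), 't': array([ 0.4523402 , -0.48946944,  0.16550502])}
```

View pics/w1.png

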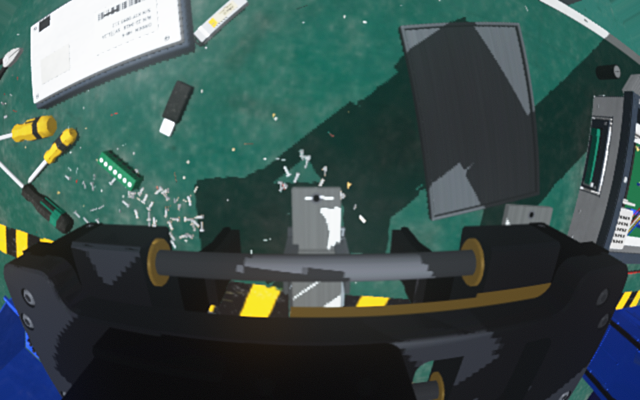

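The wrist view shows the front hole at (316,198) and the front corners at (291,187) and (340,187). The panel is centred between the fingers (about 225 and 410). I'll check the hole position through the fisheye model.

```bash
cat >> h.py <<'E'
def fcast(px,z,info):
    R,t,K=info["R"],info["t"],info["K"]
    d=np.array([px[0]-K[0,2],px[1]-K[1,2]]);r=np.hypot(*d);th=r/K[0,0]
    v=np.array([*(d/r*np.sin(th)),np.cos(th)]);v=R.T@v;c=-R.T@t
    return c+v*(z-c[2])/v[2]
E
python3 - <<'E'
from h import *
i=camera_info("wrist")
for p in((316,198),(291,187),(340,187)): print(fcast(p,.04,i))
for p in((400,26),(521,23),(537,192),(431,218)): print("tray",fcast(p,.008,i))
E
```

```text
[ 0.54668483 -0.38470494  0.04      ]
[ 0.54015643 -0.4058602   0.04      ]
[ 0.53516069 -0.36667053  0.04      ]
tray [ 0.38479349 -0.32828828  0.008     ]
tray [ 0.33916331 -0.19432801  0.008     ]
tray [ 0.51638518 -0.14101596  0.008     ]
tray [ 0.56037589 -0.26891751  0.008     ]
```

>>> {"name": "jog_arm", "arguments": {
  "increments": [
    [[0, 0, 0.2, 0.0025, 0.0015, -0.03, -1], [0, 0, 0.2, 0.0025, 0.0015, -0.055, -1], [0, 0, 0.2, 0.0025, 0.0015, -0.075, -0.6], [0, 0, 0.2, 0.0025, 0.0015, -0.085, -0.4], [0, 0, 0.2, 0.0025, 0.0015, -0.089, -0.3], [0, 0, 0.2, 0.0025, 0.0015, -0.089, -0.3]]
  ],
  "squeeze": 25
}}

```text
time: 3.15
position: [0.5567, -0.383, 0.032]
tool_rot: [-0.705, -0.046, 0.047, 0.706]
ft_force: [0.3, -1.2, 1.2]
grip_width: 0.0631
```

Run:
```python
from h import *
o=get_obs();print(o["position"],o["grip_width"])
s=camera("scene")[:,:,::-1]
cv2.imwrite("pics/s1.png",cv2.resize(s[100:260,300:500],None,fx=3.5,fy=3.5,interpolation=cv2.INTER_CUBIC))
```

```text
[ 0.55668994 -0.38299803  0.03202695] 0.06306918596582242
```

View pics/s1.png

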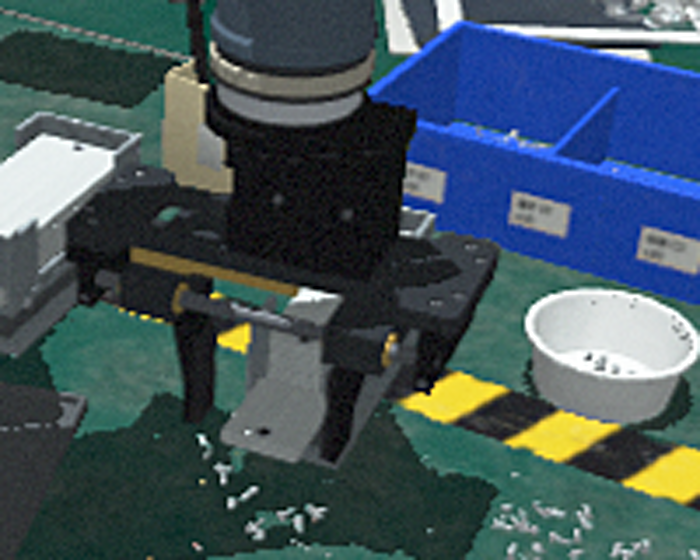

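>>> {"name": "jog_arm", "arguments": {
  "increments": [
    [[0, 0, 0, -0.001, -0.0025, -0.0025, -0.2], [0, 0, 0, -0.001, -0.0025, -0.0025, -0.1], [0, 0, 0, -0.001, -0.0025, -0.0025, 0.05], [0, 0, 0, -0.001, -0.0025, -0.0025, 0.3], [0, 0, 0, -0.001, -0.0025, -0.0025, 0.3], [0, 0, 0, -0.001, -0.0025, -0.0025, 0.3]]
  ],
  "squeeze": 25
}}

```text
time: 3.8
position: [0.556, -0.3863, 0.0303]
tool_rot: [0.706, 0.046, -0.047, -0.705]
ft_force: [-1.1, -0.3, 1.7]
grip_width: 0.0396
```

>>> {"name": "jog_arm", "arguments": {
  "increments": [
    [[0, 0, 0, -0.005, -0.0006, 0, 0.3], [0, 0, 0, -0.015, -0.002, 0, 0.3], [0, 0, 0, -0.028, -0.0036, 0, 0.3], [0, 0, 0, -0.041, -0.0053, 0, 0.3], [0, 0, 0, -0.054, -0.007, 0, 0.3], [0, 0, 0, -0.067, -0.0087, 0, 0.3]]
  ],
  "squeeze": 35
}}

```text
time: 4.4
position: [0.4869, -0.395, 0.0303]
tool_rot: [-0.705, -0.045, 0.048, 0.706]
ft_force: [0.7, -0.2, -0.5]
grip_width: 0.0394
```

>>> {"name": "jog_arm", "arguments": {
  "increments": [
    [[0, 0, 0, -0.013, -0.0017, 0, 0.3], [0, 0, 0, -0.026, -0.0034, 0, 0.3], [0, 0, 0, -0.039, -0.005, 0, 0.3], [0, 0, 0, -0.05, -0.0065, 0, 0.3], [0, 0, 0, -0.055, -0.0072, 0, 0.3], [0, 0, 0, -0.055, -0.0072, 0, 0.3]]
  ]
}}

```text
time: 5.0
position: [0.431, -0.4022, 0.0302]
tool_rot: [-0.705, -0.045, 0.047, 0.706]
ft_force: [-0.4, 0.3, -0.4]
grip_width: 0.0392
```

Run:
```python
from h import *
o=get_obs();print(o["position"],o["grip_width"])
s=camera("scene")[:,:,::-1]
cv2.imwrite("pics/s2.png",cv2.resize(s[100:280,230:450],None,fx=3.3,fy=3.3,interpolation=cv2.INTER_CUBIC))
```

```text
[ 0.43097321 -0.40224105  0.03018087] 0.039187763640983635
```

View pics/s2.png

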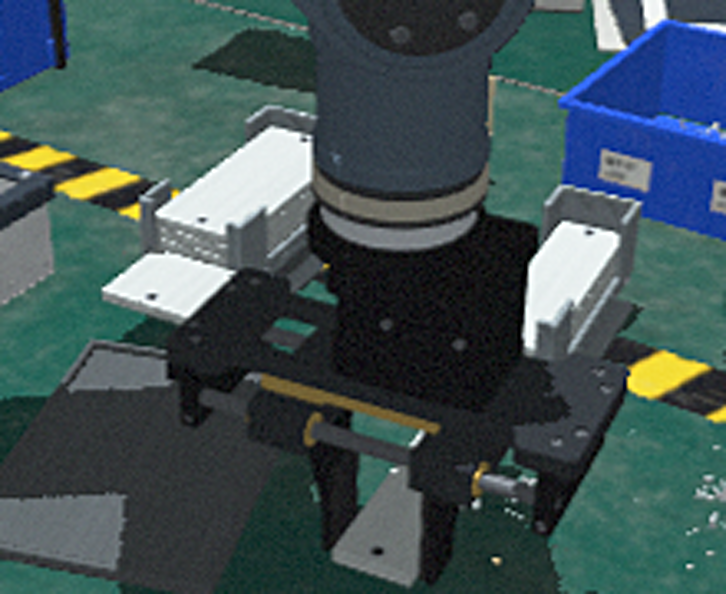

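>>> {"name": "jog_arm", "arguments": {
  "increments": [
    [[0, 0, 0, 0, 0, 0.02, 0.3], [0, 0, 0, 0, 0, 0.04, 0.3], [0, 0, 3, -0.005, 0.03, 0.05, 0.3], [0, 0, 6, -0.015, 0.065, 0.05, 0.3], [0, 0, 9, -0.025, 0.1, 0.05, 0.3], [0, 0, 11.3, -0.03, 0.13, 0.05, 0.3], [0, 0, 11.3, -0.03, 0.136, 0.05, 0.3], [0, 0, 11.3, -0.03, 0.136, 0.05, 0.3]]
  ]
}}

```text
time: 5.85
position: [0.4024, -0.2657, 0.0805]
tool_rot: [0.698, 0.115, -0.117, -0.697]
ft_force: [0.5, -0.9, -0.6]
grip_width: 0.0392
```

Run:
```python
from h import *
from scipy.spatial.transform import Rotation as Ro
o=get_obs();R=Ro.from_quat(o["tool_rot"]).as_matrix()
print(o["position"],o["grip_width"],o["ft_force"],o["q"],"jaw az",np.degrees(np.arctan2(R[1,2],R[0,2])))
cv2.imwrite("pics/s3.png",camera("scene")[:,:,::-1])
cv2.imwrite("pics/w3.png",camera("wrist")[:,:,::-1])
```

```text
[ 0.40244035 -0.26574667  0.08051893] 0.03917543685290062 [ 0.51775248 -0.87802743 -0.56316797] [-0.81427592  0.57938146  1.90800461 -0.00398204  0.65506586 -2.71202585] jaw az 108.91406585452052
```

View pics/s3.png

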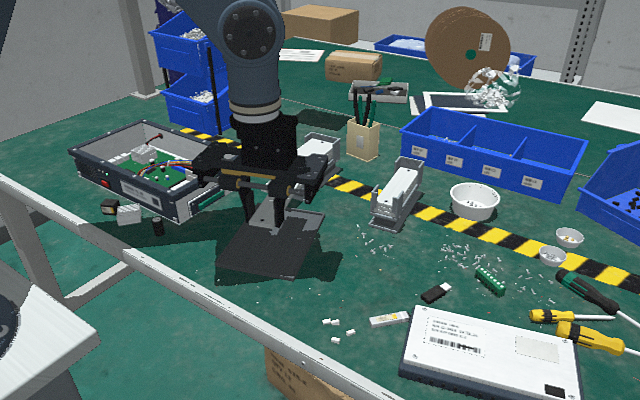

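View pics/w3.png

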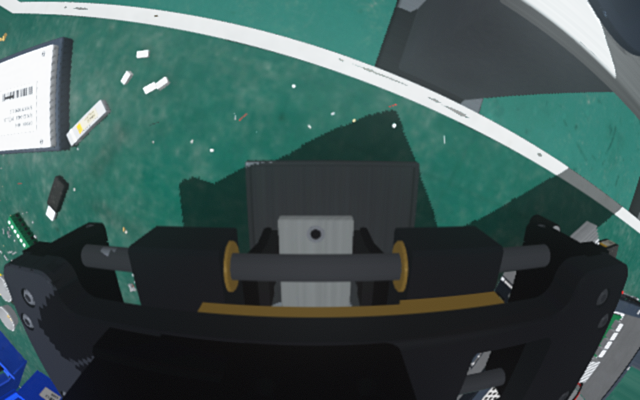

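>>> {"name": "jog_arm", "arguments": {
  "increments": [
    [[0, 0, 0, 0, 0, -0.02, 0.3], [0, 0, 0, 0, 0, -0.04, 0.3], [0, 0, 0, 0, 0, -0.055, 0.3], [0, 0, 0, 0, 0, -0.065, 0.3], [0, 0, 0, 0, 0, -0.071, 0.3], [0, 0, 0, 0, 0, -0.074, 0.3], [0, 0, 0, 0, 0, -0.0745, 0.3], [0, 0, 0, 0, 0, -0.0745, 0.3]]
  ]
}}

```text
time: 6.75
position: [0.4036, -0.2685, 0.0064]
tool_rot: [0.699, 0.115, -0.116, -0.696]
ft_force: [0.5, -0.2, -1.3]
grip_width: 0.0395
```

>>> {"name": "jog_arm", "arguments": {
  "increments": [
    [[0, 0, 0, 0, 0, -0.001, 0.3], [0, 0, 0, 0, 0, -0.002, 0.3], [0, 0, 0, 0, 0, -0.002, 0.3]]
  ]
}}

```text
time: 7.05
position: [0.4037, -0.2685, 0.0046]
tool_rot: [0.699, 0.115, -0.116, -0.696]
ft_force: [0.4, 0.5, -0.8]
grip_width: 0.0395
```

Run:
```python
from h import *
o=get_obs();print(o["position"],o["ft_force"])
s=camera("scene")[:,:,::-1]
cv2.imwrite("pics/s4.png",cv2.resize(s[130:300,190:390],None,fx=3.5,fy=3.5,interpolation=cv2.INTER_CUBIC))
```

```text
[ 0.40367448 -0.26849512  0.00459958] [ 0.3596632   0.5025236  -0.82717993]
```

View pics/s4.png

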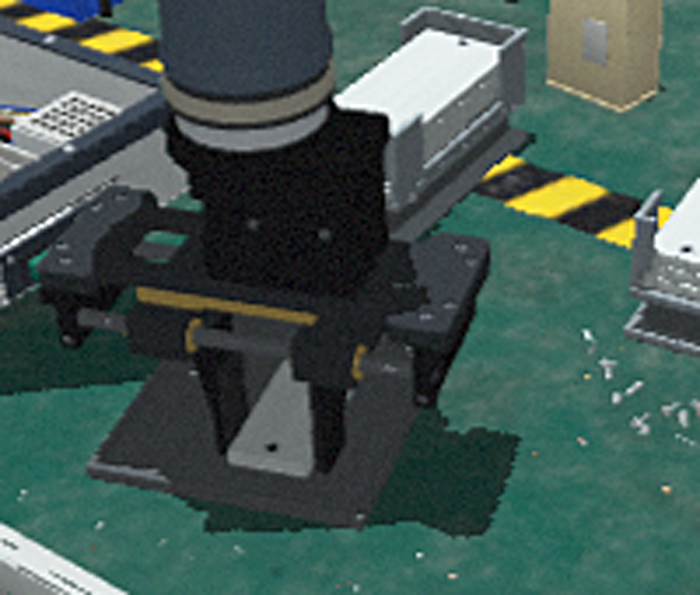

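>>> {"name": "jog_arm", "arguments": {
  "increments": [
    [[0, 0, 0, 0, 0, -0.001, 0.3], [0, 0, 0, 0, 0, -0.001, 0.3], [0, 0, 0, 0, 0, -0.001, -0.1], [0, 0, 0, 0, 0, -0.001, -0.15], [0, 0, 0, 0, 0, -0.001, -0.15], [0, 0, 0, 0, 0, -0.001, -0.15]]
  ]
}}

```text
time: 7.7
position: [0.4037, -0.2685, 0.0036]
tool_rot: [0.699, 0.115, -0.116, -0.696]
ft_force: [0.3, -0.0, -0.5]
grip_width: 0.0497
```

>>> {"name": "jog_arm", "arguments": {
  "increments": [
    [[0, 0, 0, 0, 0, 0.005, -0.15], [0, 0, 0, 0, 0, 0.015, -0.15], [0, 0, 0, 0, 0, 0.04, -0.15], [0, 0, 0, 0, 0, 0.08, -0.15], [0, 0, 0, 0, 0, 0.12, -0.15], [0, 0, 0, 0, 0, 0.15, -0.15], [0, 0, 0, 0, 0, 0.15, -0.15]]
  ]
}}

```text
time: 8.4
position: [0.4058, -0.2705, 0.1584]
tool_rot: [0.702, 0.118, -0.114, -0.693]
ft_force: [-0.7, -0.8, 0.4]
grip_width: 0.0502
```

Run:
```python
from h import *
o=get_obs();print(o["position"],o["ft_force"],o["grip_width"])
s=camera("scene")[:,:,::-1]
cv2.imwrite("pics/s5.png",cv2.resize(s[130:300,190:440],None,fx=3.1,fy=3.1,interpolation=cv2.INTER_CUBIC))
cv2.imwrite("pics/t5.png",camera("top")[:,:,::-1])
```

```text
[ 0.40578775 -0.27053842  0.15835151] [-0.68992597 -0.77237826  0.38745907] 0.050152587406193716
```

View pics/s5.png

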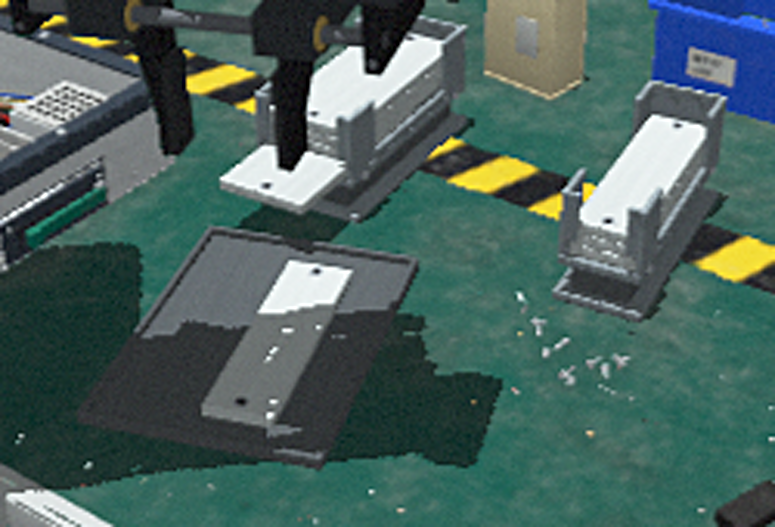

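View pics/t5.png

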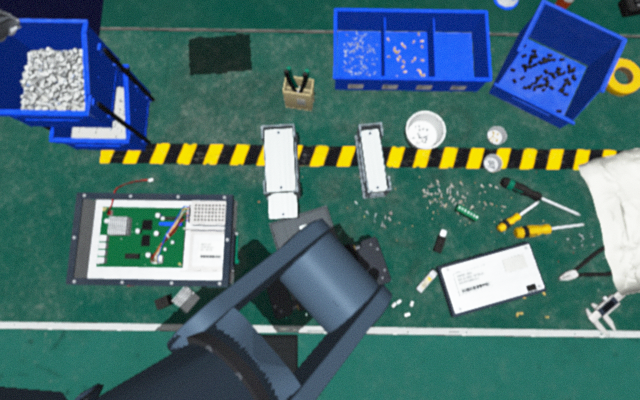

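The scene view shows the panel flat and lengthwise in the tray, with its holes at about (240,401) and (316,271) in the crop. The three remaining narrow panels are in their magazine and the wide panels look unchanged. Before handing in, I'll check these by number.

Run:
```python
from h import *
f=lambda u,v:(190+(u+.5)/3.1-.5,130+(v+.5)/3.1-.5)
def rep(n,a,b,z):
    p,q=cast("scene",f(*a),z),cast("scene",f(*b),z);d=q-p
    print(n,(p+q)/2,np.linalg.norm(d),np.degrees(np.arctan2(d[1],d[0])));return (p+q)/2
c=rep("tray panel",(240,401),(316,271),.011)
y=np.radians(18.7);d=c[:2]-[.4505,-.2365];print("in tray frame",d@[np.cos(y),np.sin(y)],d@[-np.sin(y),np.cos(y)])
rep("top z.056",(608,221),(678,126),.056);rep("top z.064",(608,221),(678,126),.064)
# wide region change in top view
a=cv2.imread("pics/top0.png")[120:218,262:300].astype(int);b=cv2.imread("pics/t5.png")[120:218,262:300].astype(int)
print("wide diff",np.abs(a-b).mean())
o=get_obs();print(o["time"],o["joint_velocities"].round(3))
```

```text
tray panel [ 0.45021493 -0.25173509  0.011     ] 0.12364658362560442 18.455178261447003
in tray frame -0.005154583436650812 -0.014339435390307539
top z.056 [ 0.65290139 -0.37374967  0.056     ] 0.12271546921097519 6.906992924224554
top z.064 [ 0.64078313 -0.37915641  0.064     ] 0.12060070422215617 6.9069929242245705
wide diff 1.8353025420694593
8.5 [-0.     0.042  0.026  0.001 -0.001  0.001]
```

```bash
python3 -c "
from rig import *
print(hand_in())"
```

```text
the job is handed in; nothing more can be done
None
```

I pulled the lowest narrow panel about 125 mm straight out through the gate, laid it flat and lengthwise in the tray, let go and lifted clear. The job was handed in at about 8.5 s of the 32 s allowed.

- **Panel in tray:** its centre is 5 mm toward the robot and 14 mm right of the tray centre. It lies at 18.5° against the tray's 18.7°, and the hole spacing measured 123.6 mm, against 123.1 to 123.8 mm on the same panels before the move, so it lies flat.
- **Narrow stack:** the remaining three panels are in the magazine. The top one's position fits its having dropped 8 mm: centre (0.653, -0.374) m, against (0.655, -0.373) before.
- **Wide panels:** the overhead picture shows no change beyond noise.
- **Forces:** the wrist readings at the end of each move stayed below about 2 N. I felt no touchdown, so the panel probably dropped 1 to 2 mm onto the tray floor at release.

No check failed or disagreed beyond the 2 to 3 mm of camera calibration error.

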